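Third hand at the toy petrol station

ROBOT

A 7-joint arm with a two-finger parallel gripper is mounted at the origin on the work surface. World frame = base frame: x ahead of the robot, y to its left, z up, the work surface at z = 0. Lengths are in mm, angles in rad, forces in N, time in s.
With the tool pointing down it reaches from about 400 to 875 mm from the base axis. Payload 4.4 kg.
Tool frame: the origin (TCP) lies on the centre line of the jaws, within the pads' length; the fingertips stand 8 mm ahead of it and the grasp point (between the pads) lies 11 mm behind it; x points along the fingers, z is the direction in which the jaws open and shut, and the axes are right-handed (so a half turn about x gives the same grasp; the last joint's range is limited). The gripper opens to 85 mm and grips with 20 to 120 N. Pads are 22 mm wide; open, the fingers measure 114 mm over their backs; the gripper's body (76 mm by 85 mm) begins 54 mm behind the grasp point. The pads swing forward as they close: fully open they stand 13 mm farther back than shut.
Start: joints at [1.261, 0.628, 0.038, 1.517, -0.027, 0.996, -0.02], TCP at [156.932, -630.785, 239.313] pointing down, gripper open.
Joint ranges: [-3.06, 3.06], [-0.37, 2.12], [-1.25, 1.32], [0.18, 2.47], [-1.1, 4.24], [0.23, 1.98], [-2.94, 2.94]. Speed limits (rad/s): [2.57, 2.57, 3.14, 3.14, 3.14, 3.14, 3.14].

INTERFACE

Orientations are given as [roll, pitch, yaw] about the fixed x, y, z axes, in that order (R = Rz(yaw) Ry(pitch) Rx(roll)).
In Python, from cell import ctrl, get_image, camera_params gives the robot as it stands. The module is installed in compiled form; this text tells all that it offers.
- The arm moves only by the shell command python3 -m handwheel 'ROWS'. ROWS is text: rows parted by semicolons, each of 7 numbers parted by spaces: the opening, from -1 (shut) to 1 (fully open), then the shift along the tool's x, y, z in mm, then the turn, a rotation vector about the tool's x, y, z in rad. In form: grip x y z wx wy wz; .... A call has 1 to 10 rows; each row shifts and turns the pose as measured when the row begins, along the tool's axes as they then stand; what a row does not reach is not made up. A row lasts 1/10 s, in which the tool goes at most 50 mm and 8.59 degrees, less where a joint would pass 70% of its speed; a pose out of reach is approached as far as the arm can. A call with a gripper value outside its range is refused whole. The fingers move at their own pace and stop on an object; the grip force is fixed at half the most. Time passes only in rows, so rows that do not move let the fingers close. It gives the time, the measured TCP pose, the force and the opening at its end, in the units of the state.
- ctrl.read_state(): the state, without advancing time (a new reading comes with each control period).
- get_image(name): name is "side" or "top" or "wrist"; returns the picture (480x640x3 uint8, blue, green, red); there is no depth.
- camera_params(name): a dict with "fx", "fy", "cx", "cy" (pixels), "eye" and "orientation" of the camera in the world. Camera axes: x right, y up, looking along -z (the intrinsics and any distortion apply to the point x, -y, -z); pixel columns grow to the right and rows downward; lengths in mm; the calibration is good to about 2 mm. A picture is of the moment at which its call begins: read the wrist's pose just before it. camera_params takes no time and is no camera call; for the wrist camera it gives the pose at the moment of the call.
- ctrl.finish_job(): hands the job in, once; it reports no verdict.
The state is a dict: "clock": time; "qpos": joint angles; "qd": joint speeds; "tau": joint torques, N m; "eef_pos": TCP position; "tool_rot": TCP orientation; "force": force on the tool from outside, world axes, zero at the start; "torque": the same for the moment, N m; "width": finger opening in mm.
Only numpy, scipy, OpenCV 4.12 (cv2) and the standard library are available. Lean on these libraries where they do the work, as an engineer would, in place of code of your own. Each camera call takes 0.05 s, during which the arm holds its last target.

TASK

Be my third hand: pick up the grey road tile, lay it flat on the plywood forecourt in the lane next to the petrol pump (not the lane next to the tin), one short end square against the middle of that lane's sprung buffer plate, and push it against the plate with a steady 8 newtons or so (5 to 11 will do, never above 16) so that I can screw it down. Finish while you are still holding it there with that push: do not let go or ease off. Leave the other buffer, the pump, the tin and the two toy cars alone.

Things in the scene. Friction and masses are not known exactly. Their poses are not given: they have to be found in the camera images.
- station: Fixed toy forecourt, a plywood board 190 (x) x 360 (y) mm, top at z = 10 mm, from x = -100 to +90 mm. Maple fence along its far side: near face at x = 66, top at z = 55 mm. Two lanes along x, centred on y = +80 and -80 mm, each ending at a sprung buffer plate; white lines at y = +-45. Origin on the table; x points along the lanes from robot to fence, y left, z up; turned up to 0.2 rad.
- tile_center (a point): Centre (half-way up) of the loose grey hard silicone road tile, a flat slab 110 (x) x 56 (y) x 16 (z) mm, about 0.14 kg, four white dashes along its top; x along its length. It lies flat on the table to the left or right of the forecourt. Either short end may meet the buffer.
- buffer_left_face (a point): Middle of the near face (towards the robot) of the left lane's buffer, an upright aluminium plate 50 mm wide, 30 mm high (12 to 42 mm over the table), 8 mm thick; moves with the plate; x points into the fence, y to the left. At rest it lies at (15, 80, 27) mm in the forecourt's frame.
- buffer_left (a joint): Left sprung buffer plate; the joint is the plate's inward travel away from the robot (along the forecourt's x) in m: 0 = at rest, up to 0.035; the spring resists with 0.5 N per mm, no preload (8 N = 0.016).
- buffer_right_face (a point): The same for the right lane's buffer plate; at rest at (15, -80, 27) mm in the forecourt's frame.
- buffer_right (a joint): Right sprung buffer plate; the joint is the plate's inward travel away from the robot (along the forecourt's x) in m: 0 = at rest, up to 0.035; the spring resists with 0.5 N per mm, no preload (8 N = 0.016).
- pump_center (a point): Centre of the loose toy petrol pump, an upright box-shaped post 30 x 36 mm, 66 mm tall, with a wider head and a small hose. It stands on the board beside the lane to use (x = -30, y = +158 or -158 mm in the forecourt's frame). Not to be shifted by more than 15 mm.
- tin_center (a point): Centre of a loose round aluminium tin, 42 mm across, 47 mm tall, on the forecourt's other outer edge. Not to be shifted by more than 15 mm.
- racer_center (a point): Low die-cast toy racer with a rear wing, 74 x 31 x 25 mm, loose on the table near the robot; the point is 12 mm up. Not to be shifted by more than 15 mm.
- police_car_center (a point): Toy police car with a roof bar, 74 x 31 x 33 mm, loose on the table near the robot; the point is 12 mm up. Not to be shifted by more than 15 mm.
Not all that is in view belongs to the job. What is meant by the part that bears pump_center is not blue, and is the smaller of those in its own colour. Several things look just like the part that bears tile_center: the one meant starts nearest to the robot's base.

How it is judged:
By the outcome, as a careful person would: the job done as asked, in the order asked, and still so for the second after the job is handed in, while the arm keeps its last pose, push and grip.
It also fails if it takes over 42 s, if anything falls off the work surface, if the arm or the gripper's body presses on something with over 40 N, if the wrist force passes 120 N, or if a joint passes its speed limit or range.

## Working session

There is one attempt and no reset: what is moved stays moved. The work goes in short steps, Python scripts to look and compute and a shell command to move; the robot and the scene stay as the last step left them, time stands still between calls to the robot, and variables do not carry over. Pictures are saved under pics/ and viewed, and the job is handed in when it is done.

```bash
mkdir -p pics; ls; python3 - <<'E'
from cell import ctrl,get_image,camera_params
import cv2
s=ctrl.read_state(); print(s)
for n in ["side","top","wrist"]:
    print(n,camera_params(n)); cv2.imwrite(f"pics/{n}0.png",get_image(n))
print(ctrl.read_state()['clock'])
E
```

```text
pics
{'clock': 0.0, 'qpos': array([ 1.26118116,  0.62935069,  0.03844844,  1.51839884, -0.02697308,
        0.99630546, -0.02001024]), 'qd': array([-0.00019081,  0.00022508,  0.00119836, -0.00024212, -0.00085646,
        0.00075192,  0.00156145]), 'tau': array([-2.15667596e-04, -5.63405585e+01,  1.22576125e+00, -1.93445849e+01,
        1.08869458e-02,  1.04131954e-02,  1.08301779e-05]), 'eef_pos': array([ 156.77856315, -630.16045644,  238.37639616]), 'tool_rot': array([-3.11429713,  1.56885217,  1.84190548]), 'force': array([ 0.19652865,  0.32862668, -0.11675387]), 'torque': array([-0.00598232,  0.02337081,  0.02570986]), 'width': 85.11705806271537}
side {'fx': 622.1513592276467, 'fy': 622.1513592276467, 'cx': 311.8634937186394, 'cy': 232.00414041687003, 'eye': array([154.08789211, 917.14365366, 816.2139156 ]), 'orientation': array([ 0.92570092,  0.0240845 , -2.74456438])}
top {'fx': 455.0377961058467, 'fy': 455.0377961058467, 'cx': 321.7023839719583, 'cy': 240.30771262309545, 'eye': array([ 479.72688962,  -11.72409848, 1110.1329886 ]), 'orientation': array([ 0.06513905, -0.00552696, -1.58347115])}
wrist {'fx': 352.65792732828874, 'fy': 352.65792732828874, 'cx': 320.5634322359443, 'cy': 239.75204524161254, 'eye': array([ 228.49878337, -612.21197654,  373.02119139]), 'orientation': array([-0.29156215,  0.00269242, -1.32739221])}
0.15
```

View pics/top0.png

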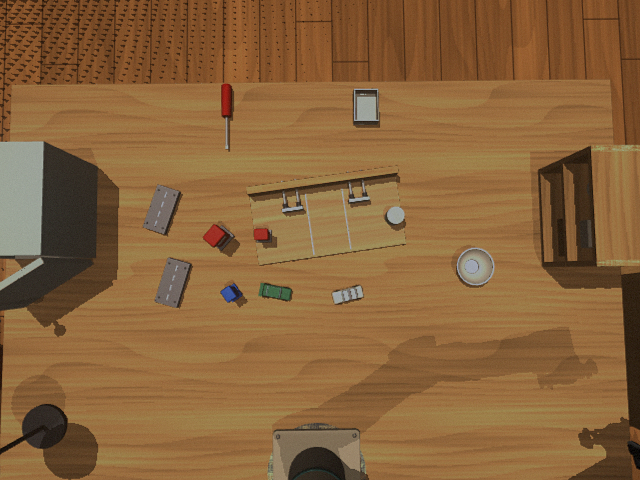

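View pics/side0.png

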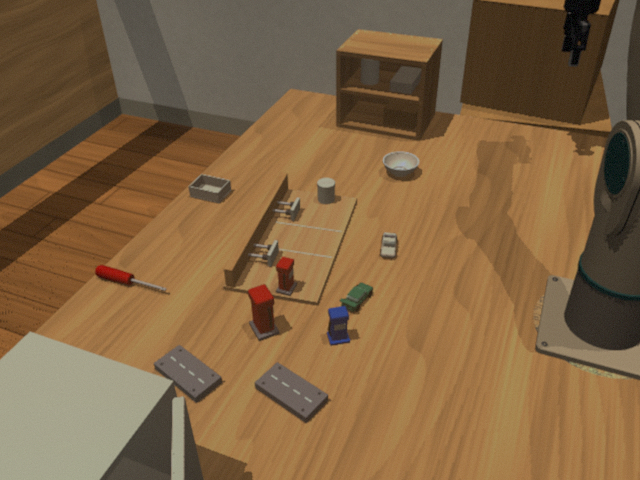

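View pics/wrist0.png

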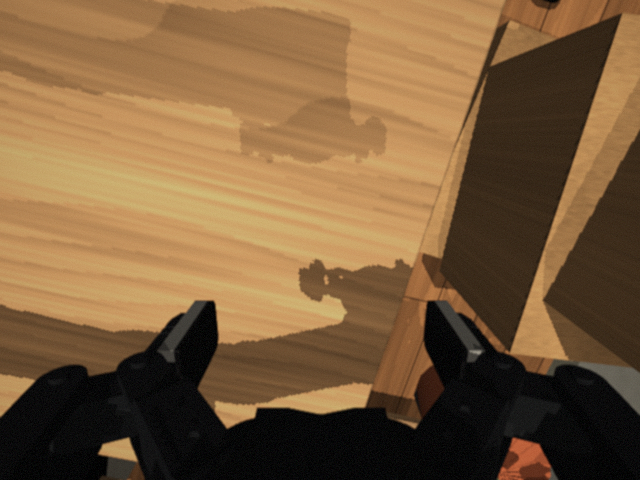

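The top view shows the robot at the bottom. The forecourt is near (325,215). The small red pump is on its left edge at (262,235) and the tin on its right at (396,215). The nearest tile is at (173,282), and the second tile, at (163,209), is a decoy. So the left lane is the one to use.

```bash
cat > h.py <<'E'
import numpy as np,cv2
from scipy.spatial.transform import Rotation as R
def rot(o): return R.from_euler('xyz',o).as_matrix()
def p2w(c,u,v,z):
    d=np.array([(u-c['cx'])/c['fx'],-(v-c['cy'])/c['fy'],-1.0]); d=rot(c['orientation'])@d
    e=np.array(c['eye']); return e+d*(z-e[2])/d[2]
def w2p(c,p):
    q=rot(c['orientation']).T@(np.array(p,float)-c['eye']); return np.array([c['cx']+c['fx']*q[0]/-q[2],c['cy']-c['fy']*q[1]/-q[2]])
E
python3 - <<'E'
import cv2
t=cv2.imread('pics/top0.png')
cv2.imwrite('pics/topA.png',cv2.resize(t[150:320,235:415],None,fx=4.4,fy=3.5*4.4/3.5*0.8,interpolation=cv2.INTER_CUBIC)[:600]) 
cv2.imwrite('pics/topB.png',cv2.resize(t[245:320,145:245],None,fx=8,fy=8,interpolation=cv2.INTER_CUBIC))
from h import *
from cell import camera_params
c=camera_params('top')
for n,(u,v,z) in dict(tile=(173,282,16),pump=(262,235,70),tin=(396,215,57),bl=(405,243,10),cl=(260,264,10),pol=(348,295,25),racer=(276,292,25)).items(): print(n,p2w(c,u,v,z).round(1))
E
```

```text
tile [455.5 338.1  16. ]
pump [561.4 118.3  70. ]
tin [ 605.3 -192.3   57. ]
bl [ 542.4 -220.6   10. ]
cl [496.  130.9  10. ]
pol [419.7 -79.3  25. ]
racer [429.   91.3  25. ]
```

View pics/topA.png

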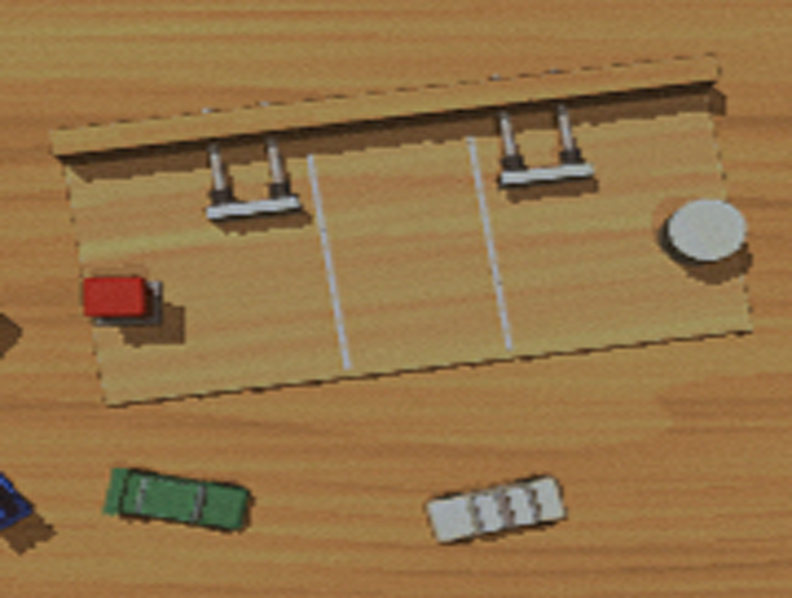

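View pics/topB.png

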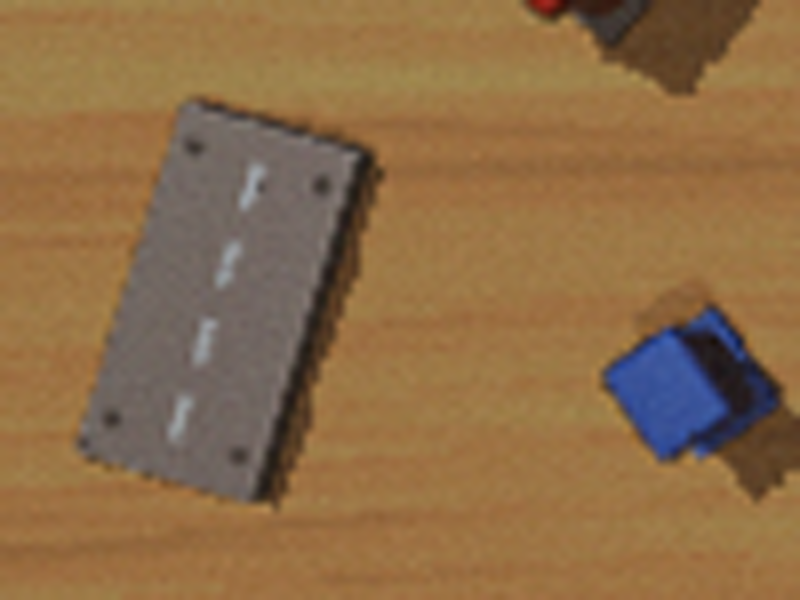

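```bash
python3 - <<'E'
from h import *
from cell import camera_params
from scipy.optimize import least_squares
c=camera_params('top')
A=lambda x,y:(x/4.4+235,y/3.52+150)
pts=[((-100,180,10),A(107,405)),((-100,-180,10),A(750,331)),((15,105,42),A(208,217)),((15,55,42),A(299,209)),((15,-55,42),A(502,186)),((15,-105,42),A(594,177))]
lines=[(45,A(310,155)),(45,A(347,368)),(-45,A(472,138)),(-45,A(509,348))]
def w(p,q):
    x,y,a=p; return np.array([x+q[0]*np.cos(a)-q[1]*np.sin(a),y+q[0]*np.sin(a)+q[1]*np.cos(a),q[2]])
def f(p):
    r=[]
    for q,uv in pts:
        m=p2w(c,*uv,q[2]); r+=list((m-w(p,q))[:2])
    for y,uv in lines:
        m=p2w(c,*uv,10); d=m[:2]-p[:2]; r.append(-np.sin(p[2])*d[0]+np.cos(p[2])*d[1]-y)
    return r
s=least_squares(f,[600,-30,-.1]); print('board',s.x,np.round(f(s.x),1))
p=s.x
print('bufL',w(p,(15,80,27)),'pump exp',w(p,(-30,158,43)))
B=[(190,100),(365,150),(255,500),(82,450)]
W=np.array([p2w(c,x/8+145,y/8+245,16) for x,y in B]); print(W.round(1)); 
print([np.linalg.norm(W[i]-W[(i+1)%4]).round(1) for i in range(4)],W.mean(0))
d=(W[0]+W[1]-W[2]-W[3]);print('tile yaw',np.arctan2(d[1],d[0]))
from cell import ctrl
st=ctrl.read_state(); print(rot(st['tool_rot']).round(3))
E
```

```text
board [ 6.15646656e+02 -3.20664140e+01  1.26868143e-01] [-0.2 -1.3  0.6  1.7  1.  -0.3 -0.5  0.5 -0.1  0.3 -1.   0.3 -0.1 -0.1
 -0.8 -0.2]
bufL [620.40385462  49.18854933  27.        ] pump exp [565.89632806 120.86790164  43.        ]
[[514.2 348.8  16. ]
 [498.6 296.3  16. ]
 [394.9 328.4  16. ]
 [410.3 380.   16. ]]
[np.float64(54.8), np.float64(108.6), np.float64(53.8), np.float64(108.5)] [454.48578126 338.36482949  16.        ]
tile yaw -0.2957161249990124
[[-0.     0.97   0.241]
 [ 0.001  0.241 -0.97 ]
 [-1.    -0.    -0.001]]
```

```bash
python3 -m handwheel '1 0 42 -19 0 0 0;1 0 42 -19 0 0 0;1 0 42 -19 0 0 0;1 0 42 -19 0 0 0;1 0 42 -19 0 0 0;1 0 42 -19 0 0 0;1 0 42 -19 0 0 0;1 0 42 -19 0 0 0;1 0 24 -40 0 0 0;1 0 24 -40 0 0 0'
cat > go.py <<'E'
import sys
from h import *
from cell import ctrl
s=ctrl.read_state(); T=rot(s['tool_rot'])
x,y,z,a=map(float,sys.argv[1:5])  # a = world angle of tool z
print('q',s['qpos'].round(2),'pos',s['eef_pos'].round(1),'F',s['force'].round(1),'w',round(s['width'],1),'t',s['clock'])
G=np.column_stack([[0,0,-1],[-np.sin(a),np.cos(a),0],[np.cos(a),np.sin(a),0]])
G=np.column_stack([G[:,0],np.cross(G[:,2],G[:,0]),G[:,2]])
d=T.T@(np.array([x,y,z])-s['eef_pos']); r=R.from_matrix(T.T@G).as_rotvec()
print('shift tool',d.round(1),'len',np.linalg.norm(d).round(1),'rotvec',r.round(3))
E
python3 go.py 575 0 220 -1.866
```

```text
clock: 1.15
eef_pos: [480.6, -310.6, 233.1]
tool_rot: [-1.558, 1.565, -2.903]
force: [0.9, -0.6, -0.3]
width: 85.5
q [ 0.5   0.52  0.04  1.74 -0.02  0.88 -0.8 ] pos [ 480.6 -310.6  233.1] F [ 0.9 -0.6 -0.3] w 85.5 t 1.15
shift tool [  12.2  161.8 -281.5] len 324.9 rotvec [0.521 0.002 0.006]
```

```bash
python3 -m handwheel '1 2 23 -41 0 0 0;1 2 23 -41 0 0 0;1 2 23 -41 0 0 0;1 2 23 -41 0 0 0;1 2 23 -41 0 0 0;1 2 23 -41 0 0 0;1 2 23 -41 0 0 0;1 0 -4 -46 0 0 0;1 0 -4 -46 0 0 0;1 0 -4 -46 0 0 0'
python3 go.py 454.5 338 140 -1.866
```

```text
clock: 2.15
eef_pos: [534.0, 156.9, 215.6]
tool_rot: [-1.437, 1.567, -2.781]
force: [0.4, 0.2, -0.0]
width: 85.7
q [-0.36  0.52  0.03  1.81 -0.02  0.82 -1.66] pos [534.  156.9 215.6] F [ 0.4  0.2 -0. ] w 85.7 t 2.15
shift tool [  75.6  -36.6 -194.4] len 211.8 rotvec [0.522 0.001 0.003]
```

```bash
python3 -m handwheel '1 0 -8 -40 0 0 0;1 0 -8 -40 0 0 0;1 0 -8 -40 0 0 0;1 0 -8 -40 0 0 0;1 10 -4 -32 0 0 0;1 18 0 0 0.13 0 0;1 18 0 0 0.13 0 0;1 18 0 0 0.13 0 0;1 12 0 0 0.13 0 0;1 0 0 0 0 0 0'
python3 go.py 454.5 338 140 -1.866
python3 - <<'E'
from cell import *
from h import *
import json
c=camera_params('wrist'); cv2.imwrite('pics/w1.png',get_image('wrist')); json.dump({k:np.array(v).tolist() for k,v in c.items()},open('w1.json','w'))
E
```

```text
clock: 3.15
eef_pos: [444.2, 355.1, 135.7]
tool_rot: [-1.829, 1.563, 2.589]
force: [0.2, -0.5, 0.8]
width: 85.2
q [-0.82  0.65  0.16  1.85 -0.17  0.66 -2.43] pos [444.2 355.1 135.7] F [ 0.2 -0.5  0.8] w 85.2 t 3.15
shift tool [-4.4 14.8 13.4] len 20.4 rotvec [ 0.    -0.002  0.007]
```

View pics/w1.png

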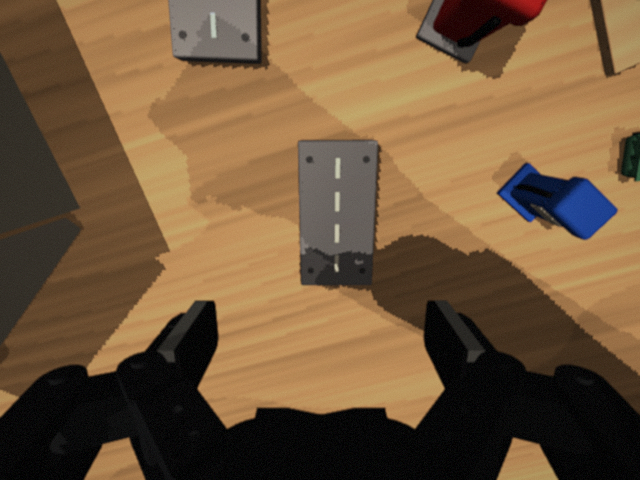

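The wrist view shows the tile with top corners at about (298,140), (378,140), (372,286) and (302,285). It is well aligned with the jaws.

```bash
python3 - <<'E'
from h import *
import json
c=json.load(open('w1.json'))
W=np.array([p2w(c,u,v,16) for u,v in [(298.5,140.5),(378,140.5),(372,285.5),(302,284.5)]]); print(W.round(1),W.mean(0))
print([np.linalg.norm(W[i]-W[(i+1)%4]).round(1) for i in range(4)])
d=W[0]+W[1]-W[2]-W[3]; yaw=np.arctan2(d[1],d[0]); print(yaw, 'tool z ang',yaw-np.pi/2)
E
python3 go.py 455 339 80 -1.866
```

```text
[[514.3 351.1  16. ]
 [498.3 298.4  16. ]
 [393.4 329.7  16. ]
 [410.1 382.   16. ]] [454.02164222 340.32828285  16.        ]
[np.float64(55.1), np.float64(109.5), np.float64(54.9), np.float64(108.7)]
-0.2893320933597272 tool z ang -1.8601284201546238
q [-0.82  0.65  0.16  1.85 -0.17  0.66 -2.42] pos [444.7 355.4 136.6] F [-0.4 -0.5  0.3] w 85.2 t 3.2
shift tool [56.4 15.  12.9] len 59.8 rotvec [ 0.003 -0.003  0.007]
```

```bash
python3 -m handwheel '1 10 7 7 0 0 0;1 15 7 6 0 0 0;1 20 0 0 0 0 0;1 20 0 0 0 0 0;1 20 0 0 0 0 0;1 15 0 0 0 0 0;1 0 0 0 0 0 0'
python3 go.py 454.2 339.5 11 -1.862
```

```text
clock: 3.9
eef_pos: [461.1, 335.5, 35.9]
tool_rot: [-3.083, 1.56, 1.349]
force: [0.0, -0.2, 1.1]
width: 85.8
q [-0.74  0.81  0.1   1.9  -0.19  0.44 -2.35] pos [461.1 335.5  35.9] F [ 0.  -0.2  1.1] w 85.8 t 3.9
shift tool [24.9 -7.7 -1.7] len 26.1 rotvec [ 0.011 -0.011  0.001]
```

```bash
python3 -m handwheel '1 9 -4 -1 0.01 -0.01 0;1 9 -4 -1 0 0 0;1 6 0 0 0 0 0;1 0 0 0 0 0 0'
python3 go.py 454.2 339.5 11 -1.862
python3 - <<'E'
from cell import *
from h import *
import json
c=camera_params('wrist'); cv2.imwrite('pics/w2.png',get_image('wrist')); json.dump({k:np.array(v).tolist() for k,v in c.items()},open('w2.json','w'))
E
```

```text
clock: 4.3
eef_pos: [455.4, 340.0, 12.0]
tool_rot: [2.705, 1.568, 0.844]
force: [0.3, -0.1, -0.2]
width: 85.6
q [-0.76  0.85  0.1   1.9  -0.2   0.4  -2.36] pos [455.4 340.   12. ] F [ 0.3 -0.1 -0.2] w 85.6 t 4.3
shift tool [ 1.  -1.   0.9] len 1.7 rotvec [ 0.001 -0.003 -0.001]
```

View pics/w2.png

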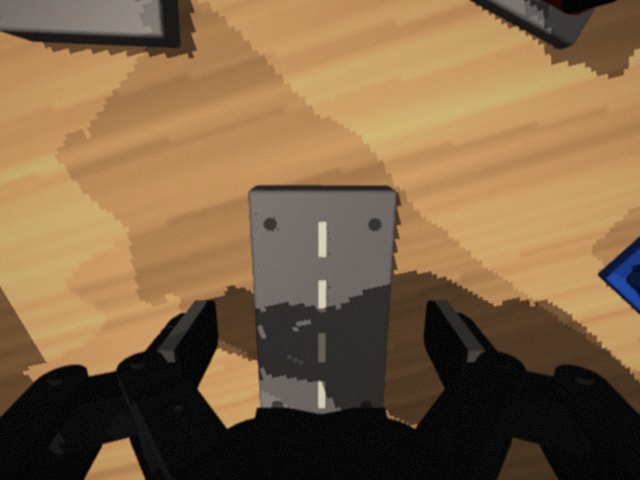

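The tile is centred between the jaws, with its axis at column 322 and the jaws' centre at 321. I'll close now.

```bash
python3 -m handwheel '-1 0 0 0 0 0 0;-1 0 0 0 0 0 0;-1 0 0 0 0 0 0'
python3 go.py 454.2 339.5 11 -1.862
python3 -m handwheel '-1 0 0 0 0 0 0;-1 0 0 0 0 0 0'
python3 go.py 454.2 339.5 11 -1.862
```

```text
clock: 4.65
eef_pos: [456.2, 340.7, 13.7]
tool_rot: [2.628, 1.565, 0.768]
force: [-0.7, 0.5, -0.9]
width: 54.2
q [-0.76  0.85  0.1   1.9  -0.2   0.4  -2.36] pos [456.2 340.7  13.7] F [-0.7  0.5 -0.9] w 54.2 t 4.65
shift tool [ 2.7 -1.6  1.7] len 3.6 rotvec [ 0.002 -0.005 -0.003]
clock: 4.85
eef_pos: [456.3, 340.8, 14.0]
tool_rot: [2.616, 1.565, 0.756]
force: [-0.1, 1.0, -1.8]
width: 54.0
q [-0.76  0.85  0.1   1.9  -0.2   0.4  -2.36] pos [456.3 340.8  14. ] F [-0.1  1.  -1.8] w 54.0 t 4.85
shift tool [ 3.  -1.7  1.8] len 3.9 rotvec [ 0.002 -0.005 -0.003]
```

```bash
python3 -m handwheel '-1 -10 0 0 0 0 0;-1 -20 0 0 0 0 0;-1 -25 0 0 0 0 0;-1 -25 0 0 0 0 0;-1 0 0 0 0 0 0'
python3 go.py 454.2 339.5 11 -1.862
python3 - <<'E'
from cell import *
from h import *
import json
c=camera_params('wrist'); cv2.imwrite('pics/w3.png',get_image('wrist')); json.dump({k:np.array(v).tolist() for k,v in c.items()},open('w3.json','w'))
cv2.imwrite('pics/s3.png',get_image('side')[250:450,150:400])
E
```

```text
clock: 5.35
eef_pos: [455.5, 339.6, 97.7]
tool_rot: [2.641, 1.567, 0.781]
force: [0.7, 0.3, -2.4]
width: 53.9
q [-0.78  0.71  0.15  1.88 -0.18  0.56 -2.38] pos [455.5 339.6  97.7] F [ 0.7  0.3 -2.4] w 53.9 t 5.35
shift tool [86.7 -1.4  0.8] len 86.7 rotvec [ 0.001 -0.003 -0.002]
```

View pics/w3.png

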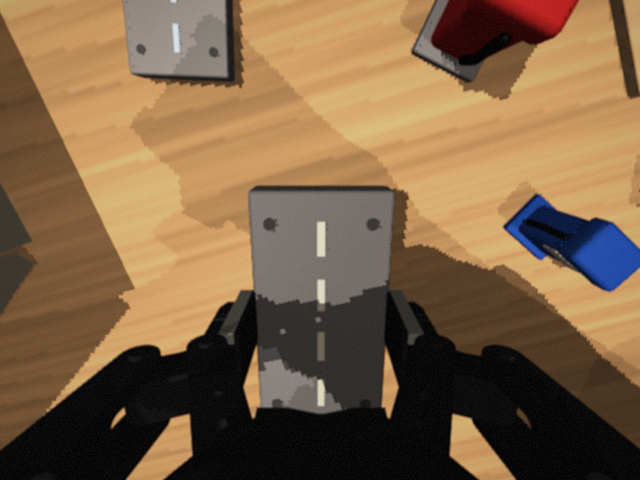

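View pics/s3.png

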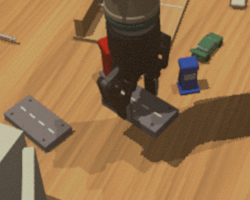

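```bash
python3 - <<'E'
from h import *
import json
c=json.load(open('w3.json'))
for b in (12,13.5):
  W=[p2w(c,u,v,97.7-b+16) for u,v in [(249.5,189),(392.5,188.5)]]; m=(W[0]+W[1])/2
  from cell import ctrl
  s=ctrl.read_state(); T=rot(s['tool_rot'])
  print(np.linalg.norm(W[0]-W[1]),(T.T@(m-s['eef_pos'])).round(1), [(T.T@(w-s['eef_pos'])).round(1) for w in W])
E
python3 go.py 548 40 170 -1.444
```

```text
52.99646571723378 [-6.8 55.5 -2.2] [array([ -6.8,  55.4, -28.7]), array([-6.8, 55.5, 24.3])]
53.60497887443071 [-5.3 55.2 -2.2] [array([ -5.3,  55.1, -29. ]), array([-5.3, 55.3, 24.6])]
q [-0.78  0.71  0.14  1.88 -0.18  0.56 -2.38] pos [453.7 338.6  94.9] F [ 0.2 -1.1 -1.5] w 53.9 t 5.45
shift tool [-75.1 175.6 259.3] len 322.0 rotvec [-0.416  0.     0.001]
```

```bash
python3 -m handwheel '-1 -30 0 10 0 0 0;-1 -30 0 15 0 0 0;-1 -25 0 20 0 0 0;-1 -10 0 40 0.1 0 0;-1 0 0 40 0.1 0 0;-1 0 0 40 0.1 0 0;-1 0 0 40 0.1 0 0'
python3 go.py 548 40 170 -1.444
```

```text
clock: 6.15
eef_pos: [369.4, 149.0, 186.9]
tool_rot: [-0.382, 1.561, -2.649]
force: [1.0, -0.2, -0.9]
width: 53.7
q [-0.68  0.39  0.3   2.23 -0.21  0.55 -2.49] pos [369.4 149.  186.9] F [ 1.  -0.2 -0.9] w 53.7 t 6.15
shift tool [ 15.9 207.  -31. ] len 209.9 rotvec [-0.823  0.007  0.007]
```

I gave the turn the wrong sign, but the arm is clear of everything at this height. I'll turn it back on the way to the lane.

```bash
python3 -m handwheel '-1 0 10 0 -0.14 0 0;-1 0 10 0 -0.14 0 0;-1 0 10 0 -0.14 0 0;-1 0 10 0 -0.14 0 0;-1 0 10 0 -0.14 0 0;-1 0 10 0 -0.12 0 0'
python3 go.py 548 40 170 -1.444
```

```text
clock: 6.75
eef_pos: [413.4, 120.5, 180.4]
tool_rot: [-1.276, 1.538, -2.7]
force: [0.3, -0.2, -1.6]
width: 53.8
q [-0.38  0.43  0.05  2.14 -0.03  0.6  -1.74] pos [413.4 120.5 180.4] F [ 0.3 -0.2 -1.6] w 53.8 t 6.75
shift tool [  7.5 121.6  99.3] len 157.2 rotvec [0.02  0.01  0.031]
```

```bash
python3 -m handwheel '-1 0 25 20 0.02 0.01 0.03;-1 0 25 20 0 0 0;-1 0 25 20 0 0 0;-1 0 25 20 0 0 0;-1 10 20 19 0 0 0;-1 0 0 0 0 0 0'
python3 go.py 548 40 170 -1.444
python3 - <<'E'
from cell import *
from h import *
import json
c=camera_params('wrist'); cv2.imwrite('pics/w4.png',get_image('wrist')); json.dump({k:np.array(v).tolist() for k,v in c.items()},open('w4.json','w'))
E
```

```text
clock: 7.35
eef_pos: [546.5, 34.8, 161.2]
tool_rot: [-1.654, 1.558, -3.093]
force: [-0.3, -0.5, -1.9]
width: 54.2
q [-0.14  0.59  0.04  1.87 -0.03  0.69 -1.52] pos [546.5  34.8 161.2] F [-0.3 -0.5 -1.9] w 54.2 t 7.35
shift tool [-8.8  2.  -5. ] len 10.3 rotvec [ 0.005 -0.001  0.013]
```

View pics/w4.png

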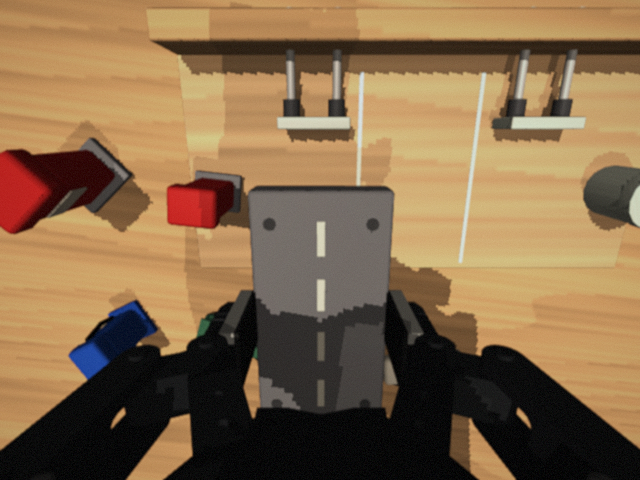

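```bash
python3 - <<'E'
import cv2
t=cv2.imread('pics/w4.png')
cv2.imwrite('pics/w4a.png',cv2.resize(t[90:150,260:390],None,fx=6,fy=6,interpolation=cv2.INTER_CUBIC))
cv2.imwrite('pics/w4b.png',cv2.resize(t[90:150,480:610],None,fx=6,fy=6,interpolation=cv2.INTER_CUBIC))
E
```

```text
(no output)
```

View pics/w4a.png

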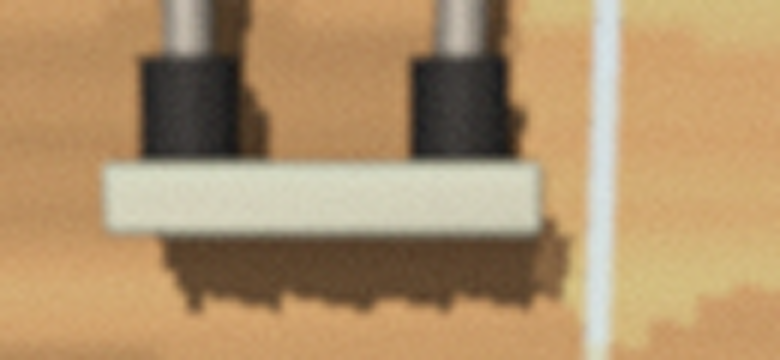

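View pics/w4b.png

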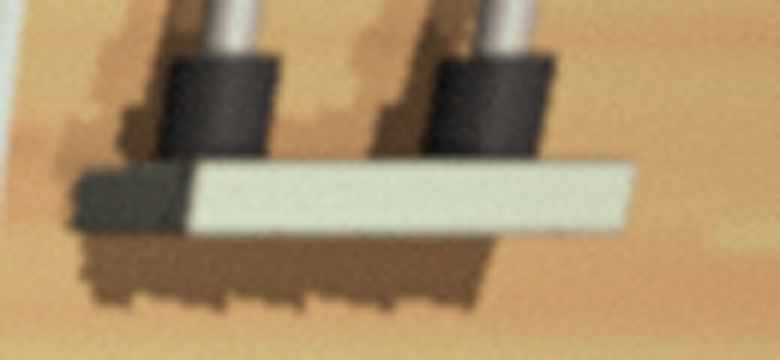

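```bash
python3 - <<'E'
from h import *
from cell import ctrl
import json
c=json.load(open('w4.json'))
W=[p2w(c,u,v,42) for u,v in [(277.5,129.2),(350,129.2),(511.5,128.8),(584.5,128.8)]]
for w in W: print(w.round(1))
print(np.linalg.norm(W[0]-W[1]),np.linalg.norm(W[2]-W[3]))
d=W[0]-W[3]; print('yaw',np.arctan2(-d[0],d[1]),np.linalg.norm(d))
mL=(W[0]+W[1])/2; mR=(W[2]+W[3])/2; print('L',mL,'dist',np.linalg.norm(mL-mR))
s=ctrl.read_state(); T=rot(s['tool_rot']); print('buf in tool',T.T@(mL-s['eef_pos']), 'toolz ang',np.arctan2(T[1,2],T[0,2]))
# tile top front corners, top at tcp-12.5+16
z=s['eef_pos'][2]+3.5
C=[p2w(c,u,v,z) for u,v in [(249.5,189),(392.5,188.5)]]
print('tile front in tool',[ (T.T@(w-s['eef_pos'])).round(1) for w in C])
for k in [(-100,180,10)]: pass
E
```

```text
[617.3  74.8  42. ]
[623.8  25.6  42. ]
[638.5 -83.7  42. ]
[ 645.  -133.1   42. ]
49.59054944211233 49.785647299633006
yaw 0.13256076168812736 209.65663612941893
L [620.50733082  50.16938019  42.        ] dist 159.96858814654934
buf in tool [118.32126325  78.50592184  -3.35335008] toolz ang -1.4376930287025003
tile front in tool [array([ -4.3,  55.8, -25. ]), array([-4.4, 55.9, 27.8])]
```

The plate face is at (620.5, 50.2) with yaw 0.133, and both views agree. Next I'll descend about 20 mm in front of it.

```bash
python3 -m handwheel '-1 15 0 -4 0.005 0 0.013;-1 25 0 0 0 0 0;-1 30 0 0 0 0 0;-1 30 0 0 0 0 0;-1 15 0 0 0 0 0;-1 0 0 0 0 0 0'
python3 go.py 546 40.3 30 -1.438
```

```text
clock: 8.0
eef_pos: [535.9, 46.6, 40.3]
tool_rot: [-2.151, 1.557, 2.695]
force: [-0.6, 0.4, -1.1]
width: 53.6
q [-0.14  0.78  0.02  1.96 -0.05  0.41 -1.53] pos [535.9  46.6  40.3] F [-0.6  0.4 -1.1] w 53.6 t 8.0
shift tool [10.2  9.2  7.6] len 15.7 rotvec [ 0.001 -0.007  0.011]
```

```bash
python3 -m handwheel '-1 3 5 4 0 -0.007 0.011;-1 3 4 4 0 0 0;-1 0 0 0 0 0 0'
python3 go.py 546 40.3 23 -1.438
python3 go.py 546 40.3 23 -1.438
python3 - <<'E'
from cell import *
from h import *
import json
c=camera_params('wrist'); cv2.imwrite('pics/w5.png',get_image('wrist')); json.dump({k:np.array(v).tolist() for k,v in c.items()},open('w5.json','w'))
E
```

```text
clock: 8.3
eef_pos: [546.0, 40.8, 35.1]
tool_rot: [2.332, 1.57, 0.897]
force: [-0.1, -0.4, -0.8]
width: 53.9
q [-0.14  0.79  0.02  1.95 -0.04  0.4  -1.52] pos [546.   40.8  35.1] F [-0.1 -0.4 -0.8] w 53.9 t 8.3
shift tool [12.1 -0.1  0.5] len 12.1 rotvec [ 0.003 -0.001 -0.001]
q [-0.14  0.79  0.02  1.95 -0.04  0.4  -1.52] pos [546.   40.8  35.1] F [-0.1 -0.4 -0.8] w 53.9 t 8.3
shift tool [12.1 -0.1  0.5] len 12.1 rotvec [ 0.003 -0.001 -0.001]
```

View pics/w5.png

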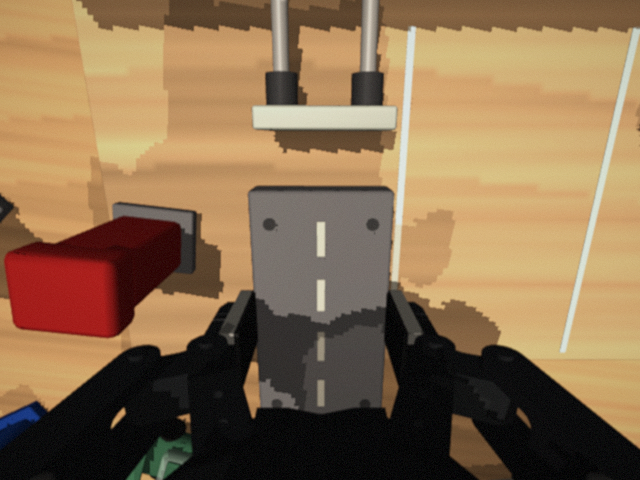

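The plate (columns 252–397) and tile (249–393) line up to about 1 mm, and the gap is about 20 mm. Next I'll lower it onto the board.

```bash
python3 -m handwheel '-1 4 0 1 0 0 0;-1 3 0 0 0 0 0;-1 2 0 0 0 0 0;-1 0 0 0 0 0 0'
python3 go.py 546 40.3 23 -1.438
python3 -m handwheel '-1 2 0 0 0 0 0;-1 0 0 0 0 0 0'
python3 go.py 546 40.3 23 -1.438
```

```text
clock: 8.75
eef_pos: [547.0, 40.1, 27.2]
tool_rot: [1.875, 1.567, 0.44]
force: [0.5, -0.1, -0.6]
width: 54.3
q [-0.14  0.81  0.02  1.95 -0.04  0.38 -1.52] pos [547.   40.1  27.2] F [ 0.5 -0.1 -0.6] w 54.3 t 8.75
shift tool [ 4.2 -1.  -0.3] len 4.3 rotvec [ 0.002 -0.001 -0.003]
clock: 8.95
eef_pos: [546.9, 40.2, 25.0]
tool_rot: [1.909, 1.567, 0.473]
force: [0.6, 0.8, -2.1]
width: 53.6
q [-0.14  0.81  0.02  1.95 -0.04  0.38 -1.52] pos [546.9  40.2  25. ] F [ 0.6  0.8 -2.1] w 53.6 t 8.95
shift tool [ 2.  -0.9 -0.2] len 2.2 rotvec [ 0.002 -0.001 -0.003]
```

```bash
for i in 1 2; do python3 -m handwheel '-1 1 0 0 0 0 0;-1 0 0 0 0 0 0'
python3 go.py 546 40.3 23 -1.438; done
```

```text
clock: 9.15
eef_pos: [546.9, 40.2, 23.9]
tool_rot: [1.91, 1.567, 0.475]
force: [-0.2, -0.6, -1.9]
width: 53.6
q [-0.14  0.81  0.02  1.95 -0.04  0.37 -1.52] pos [546.9  40.2  23.9] F [-0.2 -0.6 -1.9] w 53.6 t 9.15
shift tool [ 0.9 -0.9 -0.2] len 1.3 rotvec [ 0.002 -0.001 -0.003]
clock: 9.35
eef_pos: [547.2, 40.2, 24.0]
tool_rot: [1.874, 1.567, 0.438]
force: [0.0, -0.4, -1.4]
width: 53.7
q [-0.14  0.81  0.02  1.95 -0.04  0.37 -1.52] pos [547.2  40.2  24. ] F [ 0.  -0.4 -1.4] w 53.7 t 9.35
shift tool [ 1.  -1.2 -0.2] len 1.5 rotvec [ 0.002 -0.001 -0.004]
```

```bash
python3 -m handwheel '-1 2 0 0 0 0 0'
python3 go.py 546 40.3 23 -1.438;  python3 -m handwheel '-1 2 0 0 0 0 0'
python3 go.py 546 40.3 23 -1.438
```

```text
clock: 9.45
eef_pos: [547.3, 40.2, 23.5]
tool_rot: [1.865, 1.566, 0.429]
force: [-6.4, -0.9, 31.6]
width: 53.5
q [-0.14  0.81  0.02  1.95 -0.04  0.37 -1.52] pos [547.3  40.2  23.5] F [-6.4 -0.9 31.6] w 53.5 t 9.45
shift tool [ 0.5 -1.3 -0.2] len 1.4 rotvec [ 0.002 -0.001 -0.004]
clock: 9.55
eef_pos: [547.4, 40.3, 23.6]
tool_rot: [1.867, 1.566, 0.431]
force: [-6.0, -0.2, 25.0]
width: 54.0
q [-0.14  0.81  0.02  1.95 -0.04  0.37 -1.52] pos [547.4  40.3  23.6] F [-6.  -0.2 25. ] w 54.0 t 9.55
shift tool [ 0.5 -1.4 -0.2] len 1.5 rotvec [ 0.002 -0.001 -0.005]
```

The tile has touched the board. I'll ease the down-force before sliding.

```bash
python3 -m handwheel '-1 -0.3 0 0 0 0 0'
python3 go.py 546 40.3 23 -1.438;  python3 -m handwheel '-1 0 5 0 0 0 0.004;-1 0 5 0 0 0 0;-1 0 5 0 0 0 0'
python3 go.py 566 42.9 23.8 -1.438
```

```text
clock: 9.65
eef_pos: [547.6, 40.3, 24.6]
tool_rot: [1.828, 1.565, 0.392]
force: [1.1, 0.1, -0.8]
width: 53.7
q [-0.14  0.81  0.02  1.95 -0.04  0.37 -1.52] pos [547.6  40.3  24.6] F [ 1.1  0.1 -0.8] w 53.7 t 9.65
shift tool [ 1.6 -1.6 -0.2] len 2.2 rotvec [ 0.002 -0.001 -0.005]
clock: 9.95
eef_pos: [563.1, 42.4, 24.4]
tool_rot: [1.72, 1.561, 0.284]
force: [-0.0, -0.6, -2.3]
width: 53.8
q [-0.14  0.82  0.02  1.91 -0.04  0.4  -1.52] pos [563.1  42.4  24.4] F [-0.  -0.6 -2.3] w 53.8 t 9.95
shift tool [ 0.7  2.9 -0.1] len 3.0 rotvec [ 0.002 -0.001 -0.01 ]
```

```bash
python3 -m handwheel '-1 0 3 0 0.002 0 -0.01;-1 0 3 0 0 0 0;-1 0 3 0 0 0 0'
python3 go.py 582 45 23.8 -1.438
python3 - <<'E'
from cell import *
from h import *
import json
c=camera_params('wrist'); cv2.imwrite('pics/w6.png',get_image('wrist')); json.dump({k:np.array(v).tolist() for k,v in c.items()},open('w6.json','w'))
E
```

```text
clock: 10.25
eef_pos: [571.2, 43.5, 23.6]
tool_rot: [-1.805, 1.564, 3.04]
force: [-7.9, -0.8, 10.3]
width: 54.0
q [-0.14  0.83  0.02  1.88 -0.04  0.44 -1.52] pos [571.2  43.5  23.6] F [-7.9 -0.8 10.3] w 54.0 t 10.25
shift tool [-0.2 10.9 -0.1] len 10.9 rotvec [-0.    -0.002  0.006]
```

View pics/w6.png

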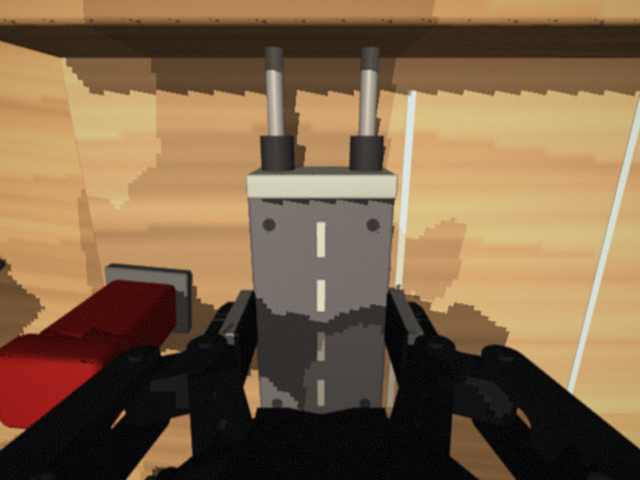

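Contact is made, and the tile is square and centred, with about 5 mm of travel so far. I'll go on in small steps.

```bash
python3 -m handwheel '-1 -0.3 3 0 0 0 0.006;-1 -0.2 3 0 0 0 0;-1 0 2 0 0 0 0'
python3 go.py 582 45 23.8 -1.438
```

```text
clock: 10.6
eef_pos: [572.5, 43.6, 23.7]
tool_rot: [-1.692, 1.556, -3.13]
force: [-4.7, -0.6, 6.9]
width: 53.7
q [-0.14  0.84  0.02  1.86 -0.04  0.46 -1.52] pos [572.5  43.6  23.7] F [-4.7 -0.6  6.9] w 53.7 t 10.6
shift tool [-0.2  9.6 -0.1] len 9.6 rotvec [ 0.    -0.002  0.015]
```

```bash
python3 -m handwheel '-1 -0.2 4 0 0 0 0.02;-1 -0.2 4 0 0 0 0.01'
python3 go.py 582 45 23.8 -1.438
python3 -m handwheel '-1 -0.2 4 0 0 0 0'
python3 go.py 582 45 23.8 -1.438
```

```text
clock: 10.8
eef_pos: [574.6, 43.9, 23.7]
tool_rot: [2.206, 1.567, 0.768]
force: [-7.3, -0.7, 7.6]
width: 53.7
q [-0.14  0.83  0.02  1.87 -0.04  0.43 -1.52] pos [574.6  43.9  23.7] F [-7.3 -0.7  7.6] w 53.7 t 10.8
shift tool [-0.1  7.5 -0.1] len 7.5 rotvec [-0.    -0.002 -0.003]
clock: 10.9
eef_pos: [574.9, 43.9, 23.7]
tool_rot: [-2.048, 1.566, 2.797]
force: [-7.4, -0.9, 5.3]
width: 53.7
q [-0.14  0.84  0.02  1.87 -0.04  0.44 -1.52] pos [574.9  43.9  23.7] F [-7.4 -0.9  5.3] w 53.7 t 10.9
shift tool [-0.2  7.1 -0.1] len 7.1 rotvec [-0.    -0.002  0.004]
```

```bash
python3 -m handwheel '-1 -0.4 6 0 0 0 0.008;-1 -0.4 6 0 0 0 0.008'
python3 go.py 582 45 23.8 -1.438
python3 -m handwheel '-1 -0.4 6 0 0 0 0.006;-1 -0.4 6 0 0 0 0.006'
python3 go.py 582 45 23.8 -1.438
```

```text
clock: 11.1
eef_pos: [578.8, 44.5, 23.7]
tool_rot: [-2.032, 1.565, 2.813]
force: [-8.2, -1.3, 7.7]
width: 54.0
q [-0.14  0.84  0.02  1.85 -0.04  0.45 -1.52] pos [578.8  44.5  23.7] F [-8.2 -1.3  7.7] w 54.0 t 11.1
shift tool [-0.2  3.2 -0.1] len 3.2 rotvec [-0.    -0.003  0.005]
clock: 11.3
eef_pos: [580.5, 44.7, 23.6]
tool_rot: [-1.785, 1.556, 3.06]
force: [-11.3, -2.0, 9.4]
width: 53.9
q [-0.14  0.84  0.02  1.84 -0.04  0.47 -1.52] pos [580.5  44.7  23.6] F [-11.3  -2.    9.4] w 53.9 t 11.3
shift tool [-0.2  1.5 -0.1] len 1.5 rotvec [-0.    -0.003  0.015]
```

```bash
python3 -m handwheel '-1 -0.6 4.5 0 0 0 0.018'
python3 go.py 582 45 23.8 -1.438
python3 -m handwheel '-1 -0.6 4.5 0 0 0 0.01'
python3 go.py 582 45 23.8 -1.438
python3 - <<'E'
from cell import *
from h import *
import json
c=camera_params('wrist'); cv2.imwrite('pics/w7.png',get_image('wrist')); json.dump({k:np.array(v).tolist() for k,v in c.items()},open('w7.json','w'))
cv2.imwrite('pics/s7.png',cv2.resize(get_image('side')[150:350,180:420],None,fx=3.3,fy=3,interpolation=cv2.INTER_CUBIC))
cv2.imwrite('pics/t7.png',cv2.resize(get_image('top')[150:320,235:415],None,fx=4.4,fy=3.5,interpolation=cv2.INTER_CUBIC))
s=ctrl.read_state(); print(s['eef_pos'],s['force'],s['clock'])
E
```

```text
clock: 11.4
eef_pos: [581.0, 44.8, 23.7]
tool_rot: [-2.13, 1.564, 2.715]
force: [-5.8, -1.3, 3.5]
width: 53.9
q [-0.14  0.84  0.02  1.85 -0.04  0.46 -1.52] pos [581.   44.8  23.7] F [-5.8 -1.3  3.5] w 53.9 t 11.4
shift tool [-0.1  1.  -0.1] len 1.0 rotvec [-0.    -0.003  0.005]
clock: 11.5
eef_pos: [580.9, 44.8, 23.7]
tool_rot: [-2.245, 1.565, 2.6]
force: [-8.7, -2.2, 5.8]
width: 54.1
q [-0.14  0.84  0.02  1.85 -0.04  0.46 -1.52] pos [580.9  44.8  23.7] F [-8.7 -2.2  5.8] w 54.1 t 11.5
shift tool [-0.1  1.1 -0.1] len 1.1 rotvec [-0.    -0.004  0.005]
[580.93158892  44.77921549  23.65947489] [-7.93441925 -1.36246442  5.69945134] 11.65
```

View pics/w7.png

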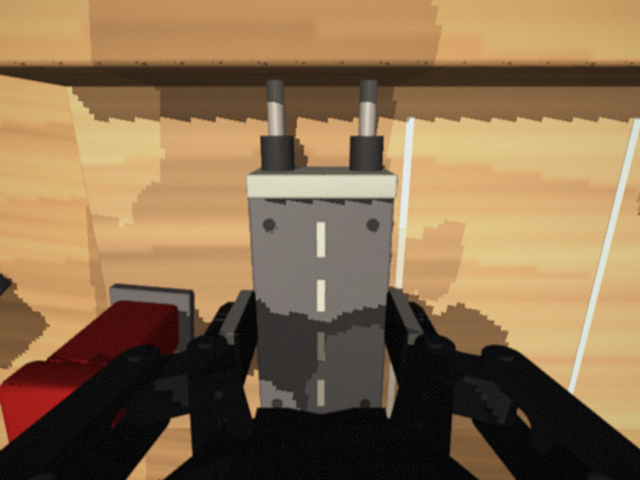

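View pics/s7.png

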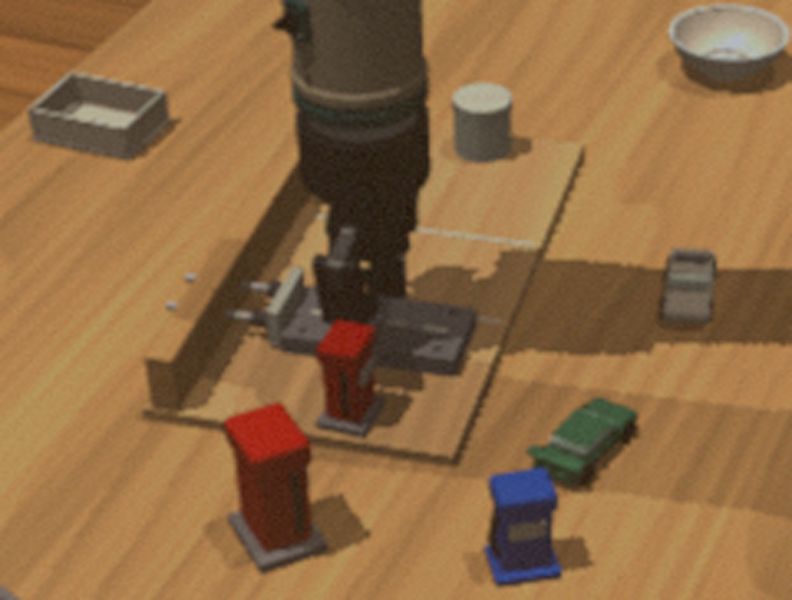

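View pics/t7.png

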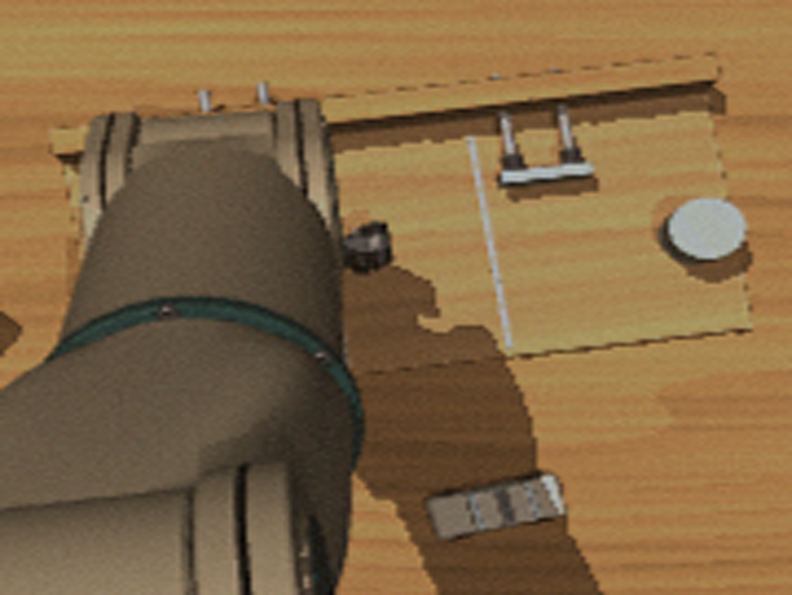

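The wrist view shows the plate's near top edge at row ~198, columns 248–396, with the tile square behind it. The side view shows the tile flat and the pump, cars and tin undisturbed. I'll measure the plate's travel.

```bash
python3 - <<'E'
from h import *
import json,cv2
e=np.array([.9912,.1322]);n=np.array([-.1322,.9912])
for f,v in (('w5',129.5),('w6',198),('w7',198)):
    c=json.load(open(f+'.json')); u=(252.5,397) if f=='w5' else (247.5,396.5)
    a,b=[p2w(c,x,v,42)[:2] for x in u]; m=(a+b)/2
    print(f,m,'travel',(m-[620.5,50.2])@e,'lat',(m-[620.5,50.2])@n,'w',np.linalg.norm(a-b))
t=cv2.imread('pics/w7.png'); cv2.imwrite('pics/w7a.png',cv2.resize(t[150:250,235:410],None,fx=4.5,fy=4.5,interpolation=cv2.INTER_CUBIC))
E
python3 go.py 582 45 23.8 -1.438
```

```text
w5 [620.77747758  50.18617797] travel 0.27320850393934903 lat -0.05038292921466471 w 49.92140178948848
w6 [624.32911388  50.69214303] travel 3.8604789877802066 lat -0.018396685357574622 w 49.356316665680794
w7 [634.03703973  51.95183266] travel 13.649506059253534 lat -0.053180118096485256 w 49.404049642302404
q [-0.14  0.84  0.02  1.85 -0.04  0.46 -1.52] pos [580.9  44.8  23.7] F [-7.9 -1.4  5.7] w 53.8 t 11.65
shift tool [-0.1  1.1 -0.1] len 1.1 rotvec [-0.    -0.004  0.005]
```

View pics/w7a.png

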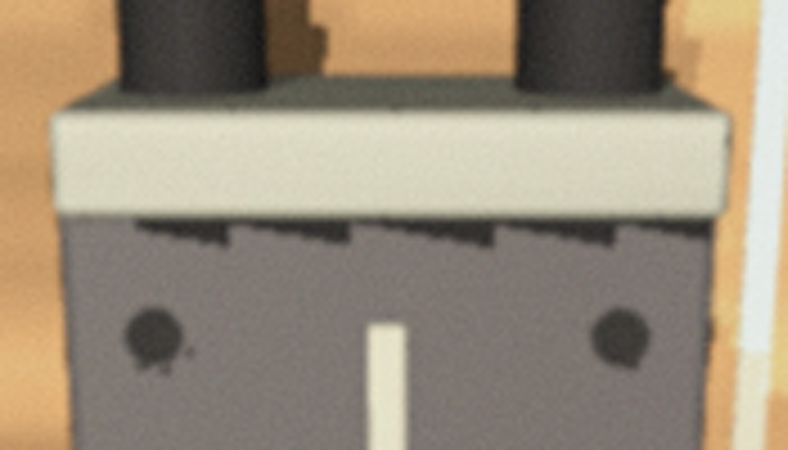

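Plate travel is about 14 mm (7 N) and the lateral error about 0. I'll nudge it slightly closer to 8 N, then check that it holds.

```bash
python3 -m handwheel '-1 -0.4 6 0 0 0.003 0.012;-1 -0.4 5.5 0 0 0.003 0.012'
python3 go.py 582 45 23.8 -1.438
python3 - <<'E'
from cell import *
from h import *
import json
for i in range(12):
    c=camera_params('wrist'); im=get_image('wrist'); s=ctrl.read_state(); 
    if i%3==2: print(s['eef_pos'].round(2),s['force'].round(1),round(s['clock'],2))
cv2.imwrite('pics/w8.png',im); cv2.imwrite('pics/w8a.png',cv2.resize(im[150:250,235:410],None,fx=4.5,fy=4.5,interpolation=cv2.INTER_CUBIC))
e=np.array([.9912,.1322])
for v in (197.5,): print('travel',((p2w(c,247.5,v,42)+p2w(c,396.5,v,42))[:2]/2-[620.5,50.2])@e)
E
python3 go.py 582 45 23.8 -1.438
```

```text
clock: 11.85
eef_pos: [581.0, 44.7, 23.7]
tool_rot: [-2.745, 1.56, 2.1]
force: [-10.3, -1.7, 11.0]
width: 54.2
q [-0.13  0.84  0.01  1.85 -0.05  0.46 -1.52] pos [581.   44.7  23.7] F [-10.3  -1.7  11. ] w 54.2 t 11.85
shift tool [-0.1  1.  -0.1] len 1.0 rotvec [-0.    -0.01   0.004]
[581.03  44.72  23.73] [-11.1  -1.1  10. ] 12.0
[580.97  44.73  23.7 ] [-11.3  -0.7  10.5] 12.15
[580.96  44.72  23.7 ] [-10.   -0.9  10. ] 12.3
[580.99  44.72  23.71] [-10.6  -0.9   9.6] 12.45
travel 13.853328430215498
q [-0.13  0.84  0.01  1.85 -0.05  0.46 -1.52] pos [581.   44.7  23.7] F [-10.6  -0.9   9.6] w 54.3 t 12.45
shift tool [-0.1  1.  -0.1] len 1.1 rotvec [-0.    -0.01   0.004]
```

View pics/w8a.png

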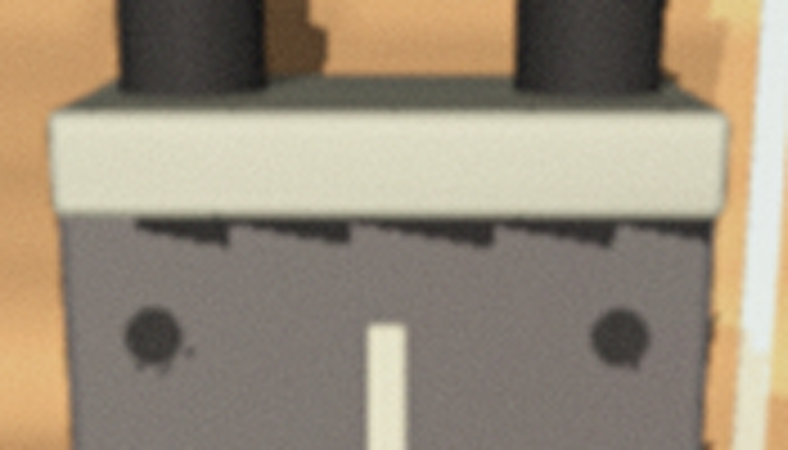

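It is steady, but friction under the 10 N down-load pads the wrist reading. I'll relax the down-force and take out the small roll.

```bash
python3 -m handwheel '-1 -0.9 5 0 0 -0.01 0.008;-1 -0.8 5 0 0 -0.005 0.008'
python3 go.py 582 45 23.8 -1.438
python3 -m handwheel '-1 -0.7 5 0 0 -0.003 0.008'
python3 go.py 582 45 23.8 -1.438
```

```text
clock: 12.65
eef_pos: [581.3, 44.9, 23.8]
tool_rot: [-1.034, 1.562, -2.473]
force: [-8.2, -1.3, 5.5]
width: 53.9
q [-0.15  0.84  0.03  1.85 -0.04  0.46 -1.53] pos [581.3  44.9  23.8] F [-8.2 -1.3  5.5] w 53.9 t 12.65
shift tool [ 0.   0.7 -0. ] len 0.7 rotvec [-0.001  0.005  0.008]
clock: 12.75
eef_pos: [581.3, 44.9, 23.9]
tool_rot: [-0.926, 1.558, -2.365]
force: [-9.2, -0.9, 6.8]
width: 53.7
q [-0.15  0.84  0.03  1.84 -0.04  0.47 -1.53] pos [581.3  44.9  23.9] F [-9.2 -0.9  6.8] w 53.7 t 12.75
shift tool [0.1 0.7 0. ] len 0.7 rotvec [-0.001  0.008  0.01 ]
```

```bash
python3 -m handwheel '-1 -0.8 5 0 0 0.006 0.015'
python3 go.py 582 45 23.8 -1.438
python3 - <<'E'
from cell import *
from h import *
for i in range(12):
    c=camera_params('wrist'); im=get_image('wrist'); s=ctrl.read_state(); 
    if i%3==2: print(s['eef_pos'].round(2),s['force'].round(1),round(s['clock'],2))
cv2.imwrite('pics/w9.png',im)
cv2.imwrite('pics/s9.png',cv2.resize(get_image('side')[150:350,180:420],None,fx=3.3,fy=3,interpolation=cv2.INTER_CUBIC))
e=np.array([.9912,.1322])
for v in (197.5,): print('travel',((p2w(c,247.5,v,42)+p2w(c,396.5,v,42))[:2]/2-[620.5,50.2])@e)
E
python3 go.py 582 45 23.8 -1.438
```

```text
clock: 12.85
eef_pos: [581.5, 45.0, 23.8]
tool_rot: [-1.219, 1.565, -2.658]
force: [-8.3, -1.0, 1.7]
width: 54.2
q [-0.14  0.84  0.03  1.85 -0.04  0.46 -1.53] pos [581.5  45.   23.8] F [-8.3 -1.   1.7] w 54.2 t 12.85
shift tool [0.  0.5 0. ] len 0.5 rotvec [-0.001  0.002  0.005]
[581.51  44.89  23.81] [-7.7 -1.   4. ] 13.0
[581.5   44.91  23.82] [-8.2 -1.2  3.8] 13.15
[581.49  44.9   23.81] [-8.7 -1.5  3.7] 13.3
[581.53  44.9   23.82] [-7.9 -1.6  4.4] 13.45
travel 14.39477093599207
q [-0.14  0.84  0.03  1.85 -0.04  0.46 -1.53] pos [581.5  44.9  23.8] F [-8.1 -1.2  4.7] w 53.4 t 13.5
shift tool [ 0.   0.5 -0.1] len 0.5 rotvec [-0.001  0.002  0.005]
```

View pics/w9.png

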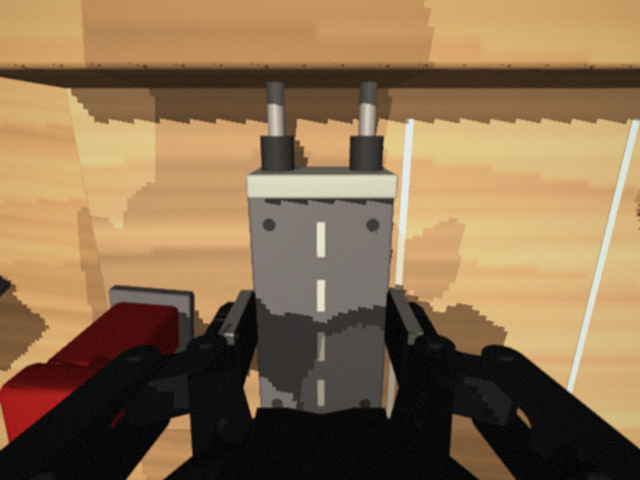

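View pics/s9.png

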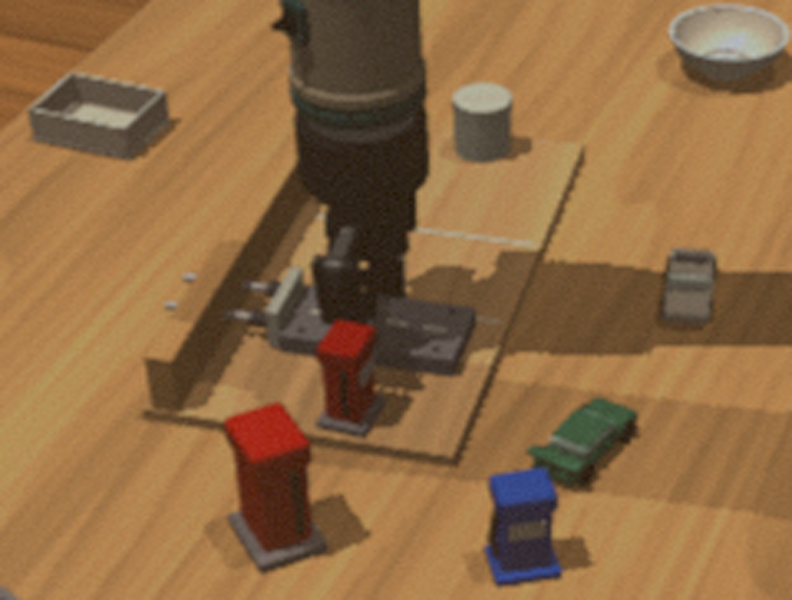

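The push is steady at about 8 N on the wrist and the plate travel is about 14.5 mm. The tile is flat, square and centred, and everything else is in place. I'm handing it in.

```bash
python3 -c "
from cell import ctrl
print(ctrl.finish_job()); s=ctrl.read_state(); print(s['clock'],s['force'],s['eef_pos'],s['width'])"
```

```text
the job is handed in; nothing more can be done
None
the job is handed in; nothing more can be done
```

The grey tile nearest the base is flat on the board in the pump's (left) lane, one short end against the middle of the buffer plate. I handed the job in at about 13.5 s, still gripping and pushing.

**Last checks**
- **Push:** the wrist force along the lane held at 7.7–8.7 N for 0.6 s before hand-in. The wrist image puts the plate's travel at about 14.4 mm, and the arm position at about 15 mm, so the spring carries roughly 7.2–7.5 N. The small difference is friction from about 4 N of down-force on the board.
- **Placing:** the tile was within about 1 mm of the plate's middle, square to it, and flat within about 0.005 rad.
- **Everything else:** the pump, tin, both cars and the right buffer showed no shift in the pictures. I judged that by eye, without measuring, and the top view after placing had the pump and the green car hidden behind the arm.

**What went wrong on the way**
- I turned the tool the wrong way once, high in free air, and corrected it.
- Setting the tile down briefly pressed it onto the board with about 32 N before I eased off. The wrist read up to 11.3 N along the lane during the push, part of it friction.

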